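# Complete the bobbin caddy and hold it up

### The arm

A 7-joint arm with a two-finger parallel gripper is mounted at the origin on a cart in front of the work surface, level with it; the furniture and walls round the work are solid. World frame = base frame: x ahead of the robot, y to its left, z up, the work surface at z = 0. Lengths are in m, angles in rad, forces in N, time in s.
With the tool pointing down it reaches from about 0.425 to 0.875 m from the base axis. Payload 8.4 kg.
Tool frame: the origin (TCP) lies at the very end of the fingers, on their centre line; the grasp point (between the pads) lies 19 mm behind it; z points along the fingers, y is the line along which they close (so a half turn about z gives the same grasp; the last joint's range is limited). The gripper opens to 87 mm and grips with 3 to 60 N. Pads are 19 mm wide; open, the fingers measure 117 mm over their backs; the gripper's body (75 mm by 190 mm) begins 51 mm behind the grasp point.
Start: joints at [1.056, 0.333, 0.04, 1.465, -0.013, 1.343, -0.059], TCP at [0.263, -0.595, 0.223] pointing down, gripper open.
Joint ranges: [-2.58, 2.58], [-0.38, 2.09], [-1.3, 1.39], [0.25, 2.4], [-1.5, 4.64], [0.08, 2.09], [-2.65, 2.65]. Speed limits (rad/s): [2.22, 2.22, 2.79, 2.79, 3.14, 3.14, 3.14].

### API

Orientations are given as a unit quaternion [x, y, z, w].
In Python, from cell import r gives the robot as it stands. The module is installed in compiled form; this text tells all that it offers.
- The arm moves only by the shell command python3 -m inch 'ROWS' [FORCE]. ROWS is a JSON object whose one key "motion" holds a list of rows, each an object with "delta_pos": the shift along the world's x, y, z in cm, a list of three; "turn": the turn about the world's z in degrees; "jaw": the finger opening in cm, from 0 to 8.7. A call has 1 to 8 rows; each row is the pose to reach, as a shift and turn from the pose commanded when the call began; what a row does not reach only later rows make up. A row lasts 1/12 s, in which the tool goes at most 41.7 mm and 7.16 degrees, less where a joint would pass 70% of its speed; a pose out of reach is approached as far as the arm can. A call with a gripper value outside its range is refused whole. The fingers move at their own pace and stop on an object; FORCE is the grip in N (left out, the last holds). Time passes only in rows, so rows that repeat a pose let the fingers close. It gives the time, the measured TCP pose, the force, the opening and the grip force at its end, in the units of the state.
- r.get_state(): the state, without advancing time (a new reading comes with each control period).
- r.capture(name): name is "scene" or "top"; returns the picture (384x512x3 uint8, blue, green, red); there is no depth.
- r.get_calibration(name): a dict with "fovy" (degrees; the focal length in pixels is half the picture's height over the tangent of half this angle, whatever the lens; pixels are square), "cx", "cy" (the principal point, pixels), "k1" (the pictures are not rectified: a ray, as slopes to the right and down, at radius r is drawn at 1 + k1 r^2 times it, then the intrinsics apply), "xyz" and "rotation" of the camera in the world. Camera axes: x right, y down, z forward; pixel columns grow to the right and rows downward; lengths in m; the calibration is good to about 2 mm. A picture is of the moment at which its call begins. get_calibration takes no time and is no camera call.
- r.close_job(): hands the job in; it is judged then, once.
The state is a dict: "clock": time; "joints": joint angles; "qd": joint speeds; "joint_efforts": joint torques, N m; "tool_pos": TCP position; "tcp_rot": TCP orientation; "wrist_force": force on the tool from outside, world axes, zero at the start; "moment": the same for the moment, N m; "finger_gap": finger opening in m; "grasp_force": force on a finger pad.
Only numpy, scipy, OpenCV 4.12 (cv2) and the standard library are available. Lean on these libraries where they do the work, as an engineer would, in place of code of your own. Each camera call takes 0.05 s, during which the arm holds its last target. There are 200 camera calls.

### The job

Put the loose blue bobbin upright into the empty recess of the wooden bobbin caddy and, with the caddy standing on the worktop, press on its top with the fingertips so that it is fully home like the three other bobbins. Then take the caddy by its bar handle, lift it without tipping it until its underside is at least 10 cm above the worktop, and finish while holding it there, level and still, with all four bobbins home; do not let go. Leave the thimble and the thread spools where they are.

Things in the scene. Friction and masses are not known exactly. Their poses are not given: they have to be found in the camera images.
- caddy: Loose bobbin caddy: a mid-brown wooden block 150 (x) x 116 (y) x 17 mm high, 0.3 to 0.5 kg with its bobbins. Origin at the centre of its underside, z up. In its top are four round recesses, 24 mm in diameter, 11 mm deep, with a 2 mm chamfer round the mouth, at x = +-50, y = +-30 mm; a handle stands along the y axis over its middle.
- caddy_handle: Dark wooden handle fixed to the caddy; origin and axes are those of the caddy. A straight level bar 100 mm long along y, 12 mm thick in x, from 41 to 57 mm above the caddy's underside, carried by two posts (12 x 10 mm) at y = +-43 mm. The space under the bar, 24 mm high, is free between the posts.
- handle_mid (a point): Centre of the handle's bar, 49 mm above the caddy's underside and straight above its centre of mass; axes are those of the caddy (bar along y, grip across x).
- recess_empty (a point): Middle of the floor of the recess that starts empty, at x = -50, y = +30 mm in the caddy, 6 mm above its underside and 11 mm below its top face; x, y, z axes are those of the caddy.
- recess_red (a point): Middle of the floor of the recess that holds the red bobbin (+50, +30 mm); x, y, z axes are those of the caddy.
- recess_yellow (a point): Middle of the floor of the recess that holds the yellow bobbin (+50, -30 mm); x, y, z axes are those of the caddy.
- recess_black (a point): Middle of the floor of the recess that holds the black bobbin (-50, -30 mm); x, y, z axes are those of the caddy.
- bobbin_blue: The loose bobbin: steel flanges with dark blue thread, 21 mm in diameter, 12 mm high, 12 g, standing on its flange on the worktop. Origin at the centre of its underside, z along its axis. When fully home in a recess its top stands 1 mm above the caddy's top face.
- bobbin_red: Bobbin with red thread, same size, loose, home in its recess. Origin at the centre of its underside.
- bobbin_yellow: Bobbin with yellow thread, same size, loose, home in its recess. Origin at the centre of its underside.
- bobbin_black: Bobbin with black thread, same size, loose, home in its recess. Origin at the centre of its underside.
- thimble: Loose light grey thimble, 19 mm in diameter, 22 mm high; leave it alone. Origin at the centre of its underside.
- spool_green: Loose wooden spool of green thread, 36 mm in diameter, 50 mm high; leave it alone. Origin at the centre of its underside.
- spool_cream: Loose wooden spool of cream thread, 36 mm in diameter, 50 mm high; leave it alone. Origin at the centre of its underside.

How it is judged:
By the outcome, as a careful person would: the job done as asked, in the order asked, and still so for the second after the job is handed in, while the arm keeps its last pose, push and grip.
It also fails if it takes over 64 s, if anything falls off the work surface, if the arm or the gripper's body presses on something with over 40 N, if the wrist force passes 120 N, or if a joint passes its speed limit or range.

## Working session

There is one attempt and no reset: what is moved stays moved. The work goes in short steps, Python scripts to look and compute and a shell command to move; the robot and the scene stay as the last step left them, time stands still between calls to the robot, and variables do not carry over. Pictures are saved under pics/ and viewed, at most 10 in all, crops included, and the job is handed in when it is done.

```bash
mkdir -p pics
cat > h.py <<'E'
import numpy as np, cv2
from cell import r
def ray(name,px):
    c=r.get_calibration(name); f=192/np.tan(np.radians(c["fovy"])/2)
    K=np.array([[f,0,c["cx"]],[0,f,c["cy"]],[0,0,1.]])
    p=cv2.undistortPoints(np.array([[px]],float),K,np.array([c["k1"],0,0,0.]))[0,0]
    R=np.array(c["rotation"])
    return np.array(c["xyz"]),R@np.array([p[0],p[1],1])
def onplane(name,px,z):
    o,d=ray(name,px); return o+d*(z-o[2])/d[2]
def proj(name,P):
    c=r.get_calibration(name); f=192/np.tan(np.radians(c["fovy"])/2)
    q=np.array(c["rotation"]).T@(np.array(P)-c["xyz"]); s=q[:2]/q[2]; s=s*(1+c["k1"]*(s@s))
    return s*f+[c["cx"],c["cy"]]
E
python3 - <<'E'
from h import *
for n in("scene","top"):
    cv2.imwrite(f"pics/{n}0.png",r.capture(n)); c=r.get_calibration(n); print(n,c)
print(r.get_state())
E
```

```text
scene {'fovy': 56.2557590077895, 'cx': 255.01501401692298, 'cy': 190.0256020489804, 'k1': 0.033842087810178396, 'xyz': array([0.04945833, 0.2694104 , 0.6546826 ]), 'rotation': array([-0.46821196,  0.78601082, -0.34176587,  0.21485027])}
top {'fovy': 50.22292224150048, 'cx': 257.84737449064346, 'cy': 190.9276771324803, 'k1': -0.006941063025585248, 'xyz': array([ 0.53552316, -0.00507416,  1.077878  ]), 'rotation': array([-0.69898621,  0.71412124, -0.02702657,  0.02680847])}
{'clock': 0.1, 'joints': array([ 1.0557968 ,  0.33383045,  0.03986423,  1.46619157, -0.01339044,
        1.34329559, -0.05851723]), 'qd': array([ 0.00019804, -0.00245969,  0.00039957, -0.00091949, -0.00168845,
       -0.0010268 , -0.00038349]), 'joint_efforts': array([ 2.59429136e-03, -6.57809544e+01,  1.33900892e+00, -4.04708719e+01,
       -5.96595649e-02,  4.09153453e-02,  2.70850563e-05]), 'tool_pos': array([ 0.26235407, -0.59423397,  0.22175015]), 'tcp_rot': array([ 9.78468604e-01,  2.06394426e-01, -2.00761271e-04, -7.01443121e-04]), 'wrist_force': array([ 0.14481014,  0.14480396, -0.5700429 ]), 'moment': array([-0.0254262 , -0.02768061,  0.03098467]), 'grasp_force': 0.0, 'finger_gap': 0.0872948789406164}
```

View pics/scene0.png

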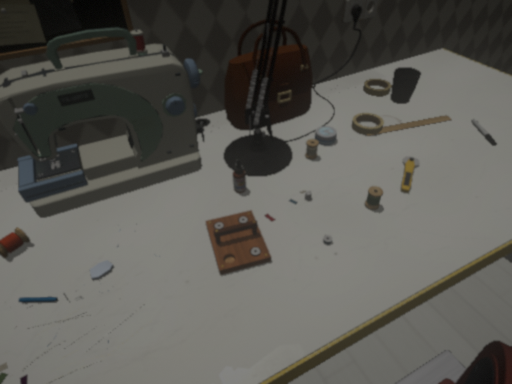

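View pics/top0.png

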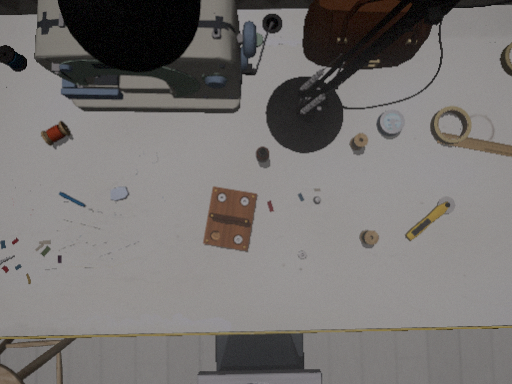

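The scene view shows the caddy at about (238,242), small round things at (308,196) and (327,239), and spools at (312,148) and (374,196). In the top view the caddy is at (231,218) with its empty recess at about (215,236), the small round things at (318,199) and (302,255), and the lamp at (305,115). I'll enlarge both to tell the bobbin from the thimble.

```bash
sed -i 's/^from cell import r/from cell import r\nfrom scipy.spatial.transform import Rotation as Ro/; s/R=np.array(c\["rotation"\])/R=Ro.from_quat(c["rotation"]).as_matrix()/; s/np.array(c\["rotation"\]).T/Ro.from_quat(c["rotation"]).as_matrix().T/' h.py
python3 - <<'E'
from h import *
a=cv2.imread("pics/top0.png");s=cv2.imread("pics/scene0.png")
g=lambda i:np.clip(i.astype(float)*1.6,0,255).astype('uint8')
A=cv2.resize(g(a)[178:268,195:330],None,fx=5.5,fy=5.5,interpolation=cv2.INTER_CUBIC)[:300*2]
cv2.imwrite("pics/topc.png",A)
S=cv2.resize(g(s)[180:280,200:345],None,fx=5.5,fy=5.5,interpolation=cv2.INTER_CUBIC)
cv2.imwrite("pics/scc.png",S)
for p in[(318,199),(302,255),(231,218)]:print(onplane("top",p,.015))
for p in[(308,196),(327,239),(238,242)]:print(onplane("scene",p,.015))
E
```

```text
[ 0.59223118 -0.16208315  0.015     ]
[ 0.44895141 -0.11626357  0.015     ]
[0.54781844 0.06473167 0.015     ]
[ 0.58688362 -0.15840772  0.015     ]
[ 0.44714666 -0.1153709   0.015     ]
[0.53725536 0.06696271 0.015     ]
```

View pics/topc.png

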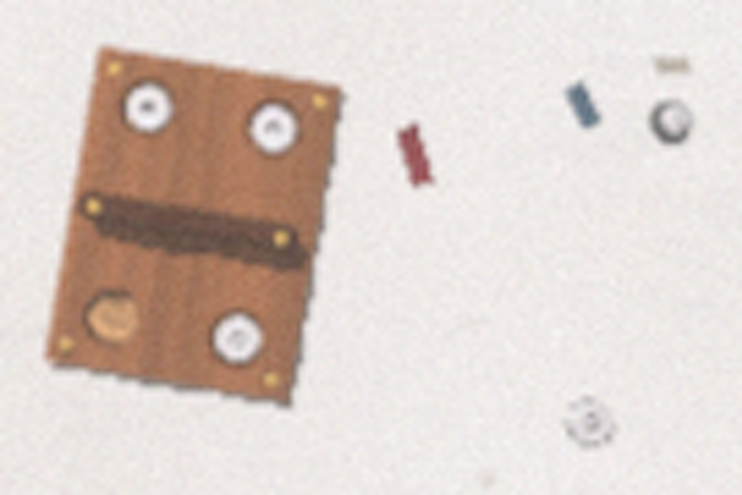

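View pics/scc.png

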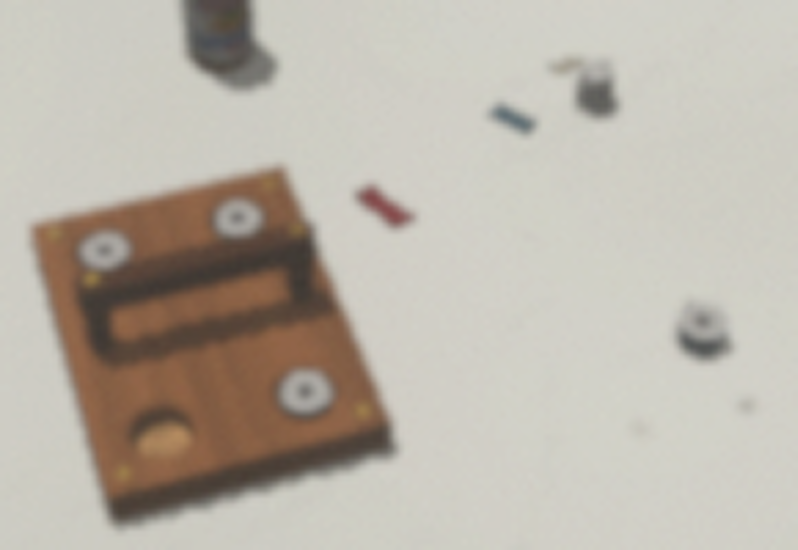

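The loose bobbin is the flat disc at about (302,254) in the top view; the thimble is at (317,200). The empty recess is at (215,235), nearest the robot on its left. Now I'll measure the poses.

```bash
cat >> h.py <<'E'
def caddy(img,z=.017,roi=(170,275,190,270)):
    b,g,rr=[img[...,i].astype(int) for i in range(3)]
    m=((rr-b)>25).astype('uint8'); k=np.zeros_like(m); k[roi[0]:roi[1],roi[2]:roi[3]]=1; m*=k
    m=cv2.morphologyEx(m,cv2.MORPH_CLOSE,np.ones((9,9)))
    c=max(cv2.findContours(m,0,cv2.CHAIN_APPROX_NONE)[0],key=cv2.contourArea)
    P=np.array([onplane("top",p[0],z)[:2] for p in c],np.float32)
    return cv2.minAreaRect(P*1000),m
E
python3 - <<'E'
from h import *
t=cv2.imread("pics/top0.png");s=cv2.imread("pics/scene0.png")
print(caddy(t)[0])
def dark(img,x0,x1,y0,y1,d=12):
    g=cv2.GaussianBlur(img,(3,3),0).min(2).astype(int)[y0:y1,x0:x1]; d=np.abs(g-np.median(g))
    m=(d>14); ys,xs=np.nonzero(m); print(m.sum(),xs.min()+x0,xs.max()+x0,ys.min()+y0,ys.max()+y0)
    return xs.mean()+x0,ys.mean()+y0
p=dark(t,293,312,245,265); print(p,onplane("top",p,.010))
q=dark(s,316,338,230,250); print(q,onplane("scene",q,.006))
C=lambda x,y,X,Y:(X+(x+.5)/5.5-.5,Y+(y+.5)/5.5-.5)
for n,L,z in[("rec",(113,317),.012),("blk",(238,338),.018),("red",(148,107),.018),("yel",(273,129),.018),("bob",(590,421),.012),("thimble",(671,121),.022)]:print(n,onplane("top",C(*L,195,178),z))
for n,L,z in[("blk",(305,391),.018),("red",(105,250),.018),("yel",(237,217),.018),("bob",(704,321),.012)]:print(n,onplane("scene",C(*L,200,180),z))
for q_ in[(360,140),(371,238)]:print(onplane("top",q_,.05))
E
```

```text
((547.3577270507812, 68.45350646972656), (115.25688934326172, 148.78378295898438), 79.28793334960938)
30 298 305 252 258
(np.float64(301.9), np.float64(255.63333333333333)) [ 0.4469281  -0.11648067  0.01      ]
83 322 332 236 245
(np.float64(327.34939759036143), np.float64(240.6987951807229)) [ 0.44825965 -0.11845921  0.006     ]
rec [0.50423139 0.10672235 0.012     ]
blk [0.49339465 0.04777495 0.018     ]
red [0.60250375 0.08826416 0.018     ]
yel [0.59086584 0.02956127 0.018     ]
bob [ 0.45092241 -0.11629055  0.012     ]
thimble [ 0.59040926 -0.15736267  0.022     ]
blk [0.49455894 0.04554816 0.018     ]
red [0.60365444 0.08559824 0.018     ]
yel [0.59338005 0.02687262 0.018     ]
bob [ 0.45087999 -0.12021964  0.012     ]
[ 0.7381576  -0.26857422  0.05      ]
[ 0.49009583 -0.28604051  0.05      ]
```

```bash
python3 -m inch '{"motion":[{"delta_pos":[1.2,3,0],"turn":7,"jaw":6},{"delta_pos":[2.6,6.5,0],"turn":14,"jaw":6},{"delta_pos":[4,10,0],"turn":21,"jaw":6},{"delta_pos":[5.4,13.5,0],"turn":28,"jaw":6},{"delta_pos":[6.7,17,0],"turn":35,"jaw":6},{"delta_pos":[8,20.5,0],"turn":42,"jaw":6},{"delta_pos":[9.4,24,0],"turn":49,"jaw":6},{"delta_pos":[10.8,27.5,0],"turn":55.5,"jaw":6}]}' 20
```

```text
clock: 0.77
tool_pos: [0.3706, -0.3177, 0.2223]
tcp_rot: [0.768, 0.641, -0.0, -0.0]
wrist_force: [1.5, -0.5, -0.1]
finger_gap: 0.0605
grasp_force: 0.0
```

```bash
python3 -m inch '{"motion":[{"delta_pos":[1.3,3.5,0],"turn":0,"jaw":5},{"delta_pos":[2.6,7,0],"turn":0,"jaw":5},{"delta_pos":[3.9,10.5,0],"turn":0,"jaw":5},{"delta_pos":[5.2,14,-1],"turn":0,"jaw":5},{"delta_pos":[6.5,17,-3],"turn":0,"jaw":5},{"delta_pos":[7.9,20.2,-5],"turn":0,"jaw":5},{"delta_pos":[7.9,20.2,-8.5],"turn":0,"jaw":5},{"delta_pos":[7.9,20.2,-12],"turn":0,"jaw":5}]}'
python3 -m inch '{"motion":[{"delta_pos":[0,0,-1.5],"turn":0,"jaw":5},{"delta_pos":[0,0,-3],"turn":0,"jaw":5},{"delta_pos":[0,0,-4],"turn":0,"jaw":5},{"delta_pos":[0,0,-4],"turn":0,"jaw":5},{"delta_pos":[0,0,-4],"turn":0,"jaw":5},{"delta_pos":[0,0,-4],"turn":0,"jaw":5}]}'
python3 - <<'E'
from h import *
print(r.get_state()["tool_pos"])
s=r.capture("scene");t=r.capture("top")
f=lambda i,x,y:cv2.resize(np.clip(i[y:y+90,x:x+70]*1.5,0,255).astype('uint8'),None,fx=5.5,fy=5.5,interpolation=cv2.INTER_CUBIC)
cv2.imwrite("pics/g1.png",np.hstack([f(s,292,190),f(t,267,210)]))
E
```

```text
clock: 1.43
tool_pos: [0.4508, -0.1154, 0.1021]
tcp_rot: [0.768, 0.64, 0.001, 0.001]
wrist_force: [-0.3, -1.6, -1.3]
finger_gap: 0.05
grasp_force: 0.0
clock: 1.93
tool_pos: [0.4502, -0.1178, 0.0635]
tcp_rot: [0.77, 0.638, 0.0, 0.001]
wrist_force: [0.5, 0.5, 0.7]
finger_gap: 0.0503
grasp_force: 0.0
[ 0.45015388 -0.11776699  0.06345559]
```

View pics/g1.png

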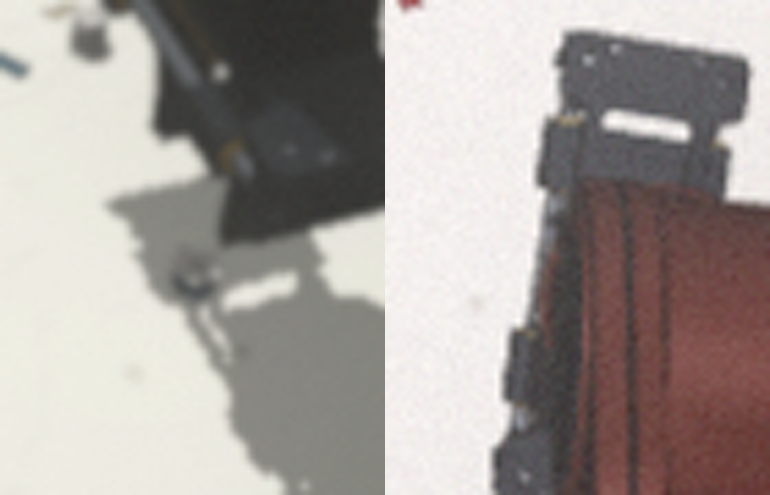

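The scene half shows the bobbin untouched at about (327,240) in the gripper's shadow; the top half is blocked by the arm. Going down to grasp it.

```bash
python3 -m inch '{"motion":[{"delta_pos":[0,0,-2],"turn":0,"jaw":5},{"delta_pos":[0,0,-4],"turn":0,"jaw":5},{"delta_pos":[0,0,-5],"turn":0,"jaw":5},{"delta_pos":[0,0,-5.7],"turn":0,"jaw":5},{"delta_pos":[0,0,-5.7],"turn":0,"jaw":5},{"delta_pos":[0,0,-5.7],"turn":0,"jaw":3},{"delta_pos":[0,0,-5.7],"turn":0,"jaw":1.5},{"delta_pos":[0,0,-5.7],"turn":0,"jaw":1.5}]}' 12
python3 -m inch '{"motion":[{"delta_pos":[0,0,0],"turn":0,"jaw":1.5},{"delta_pos":[0,0,0],"turn":0,"jaw":1.5},{"delta_pos":[0,0,0],"turn":0,"jaw":1.5},{"delta_pos":[0,0,0],"turn":0,"jaw":1.5},{"delta_pos":[0,0,0],"turn":0,"jaw":1.5}]}'
```

```text
clock: 2.7
tool_pos: [0.4502, -0.1178, 0.0064]
tcp_rot: [0.77, 0.638, 0.0, 0.001]
wrist_force: [-0.1, 0.6, -0.7]
finger_gap: 0.037
grasp_force: 0.0
clock: 3.12
tool_pos: [0.4498, -0.1177, 0.0058]
tcp_rot: [0.77, 0.638, 0.0, 0.0]
wrist_force: [-1.5, 0.4, 4.3]
finger_gap: 0.0198
grasp_force: 12.0
```

```bash
python3 -m inch '{"motion":[{"delta_pos":[0,0,2],"turn":0,"jaw":1.5},{"delta_pos":[0,0,5],"turn":0,"jaw":1.5},{"delta_pos":[0,0,8],"turn":0,"jaw":1.5},{"delta_pos":[0,2.5,8],"turn":0,"jaw":1.5},{"delta_pos":[0,6,8],"turn":0,"jaw":1.5},{"delta_pos":[0,9,8],"turn":0,"jaw":1.5},{"delta_pos":[0,9,8],"turn":0,"jaw":1.5},{"delta_pos":[0,9,8],"turn":0,"jaw":1.5}]}'
python3 - <<'E'
from h import *
p=r.get_state()["tool_pos"]
s=r.capture("scene");t=r.capture("top")
x,y=proj("scene",p).astype(int); print(p,x,y)
f=lambda i,x,y:cv2.resize(np.clip(i[y-35:y+35,x-45:x+45]*1.8,0,255).astype('uint8'),None,fx=7,fy=7,interpolation=cv2.INTER_CUBIC)
cv2.imwrite("pics/g2.png",f(s,x,y))
E
```

```text
clock: 3.78
tool_pos: [0.4495, -0.0261, 0.0856]
tcp_rot: [0.769, 0.64, 0.0, 0.0]
wrist_force: [-0.7, -1.5, 0.1]
finger_gap: 0.0195
grasp_force: 12.0
[ 0.44945519 -0.0261221   0.08561703] 295 232
```

View pics/g2.png

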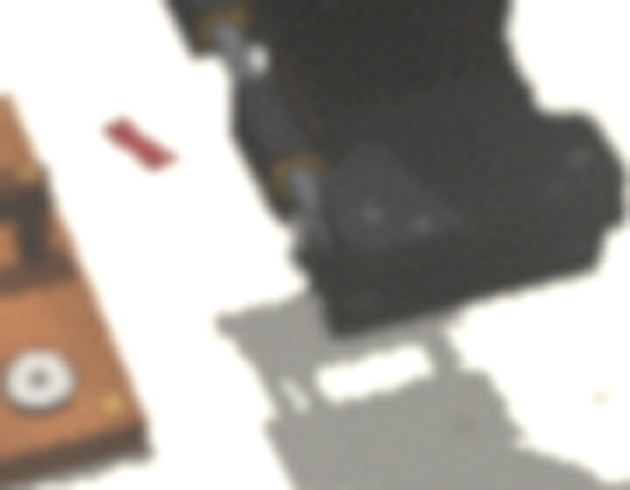

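The gripper body hides the fingertips, and the bobbin's old spot is empty, so it is held (gap 19.5 mm). I'll turn the gripper 90° so its narrow side faces the scene camera and the insertion can be watched.

```bash
python3 -c "
from h import *
print(r.get_state()['joints'])"
python3 -m inch '{"motion":[{"delta_pos":[0,0,0],"turn":7,"jaw":1.5},{"delta_pos":[0,0,0],"turn":14,"jaw":1.5},{"delta_pos":[0,0,0],"turn":21,"jaw":1.5},{"delta_pos":[0,0,0],"turn":28,"jaw":1.5},{"delta_pos":[0,0,0],"turn":35,"jaw":1.5},{"delta_pos":[0,0,0],"turn":42,"jaw":1.5},{"delta_pos":[0,0,0],"turn":49,"jaw":1.5},{"delta_pos":[0,0,0],"turn":49,"jaw":1.5}]}'
python3 -c "
from h import *
print(r.get_state()['joints'])"
```

```text
[ 0.51415355  0.09194793 -0.56753957  2.06944759  0.05919063  0.99575337
 -0.27027244]
clock: 4.55
tool_pos: [0.4494, -0.029, 0.0853]
tcp_rot: [0.434, 0.901, -0.0, -0.0]
wrist_force: [-0.1, 0.8, 0.0]
finger_gap: 0.0195
grasp_force: 12.0
[ 0.56452072  0.09716922 -0.61825421  2.06727045  0.06704196  0.99661538
  0.58462118]
```

```bash
python3 -m inch '{"motion":[{"delta_pos":[0.9,2.2,0],"turn":7,"jaw":1.5},{"delta_pos":[1.8,4.4,0],"turn":14,"jaw":1.5},{"delta_pos":[2.7,6.6,0],"turn":21,"jaw":1.5},{"delta_pos":[3.6,8.8,0],"turn":28,"jaw":1.5},{"delta_pos":[4.5,11,0],"turn":35,"jaw":1.5},{"delta_pos":[5.4,13.3,-1],"turn":41,"jaw":1.5},{"delta_pos":[5.4,13.3,-2],"turn":41,"jaw":1.5},{"delta_pos":[5.4,13.3,-2],"turn":41,"jaw":1.5}]}'
python3 - <<'E'
from h import *
p=r.get_state()["tool_pos"]
s=r.capture("scene")
x,y=proj("scene",p).astype(int); print(p,proj("scene",p),proj("scene",[.5045,.1055,.017]))
cv2.imwrite("pics/s3.png",s)
f=lambda i,x,y:cv2.resize(np.clip(i[y-40:y+40,x-50:x+50]*2.2,0,255).astype('uint8'),None,fx=7,fy=7,interpolation=cv2.INTER_CUBIC)
cv2.imwrite("pics/g3.png",f(s,x,y)); print(x-50,y-40)
E
```

```text
clock: 5.22
tool_pos: [0.5026, 0.1055, 0.0636]
tcp_rot: [0.095, 0.996, 0.0, -0.002]
wrist_force: [-0.3, -1.0, -0.8]
finger_gap: 0.0194
grasp_force: 12.0
[0.50258833 0.1055388  0.06357942] [227.52252246 245.41207756] [228.63980102 258.37875463]
177 205
```

View pics/g3.png

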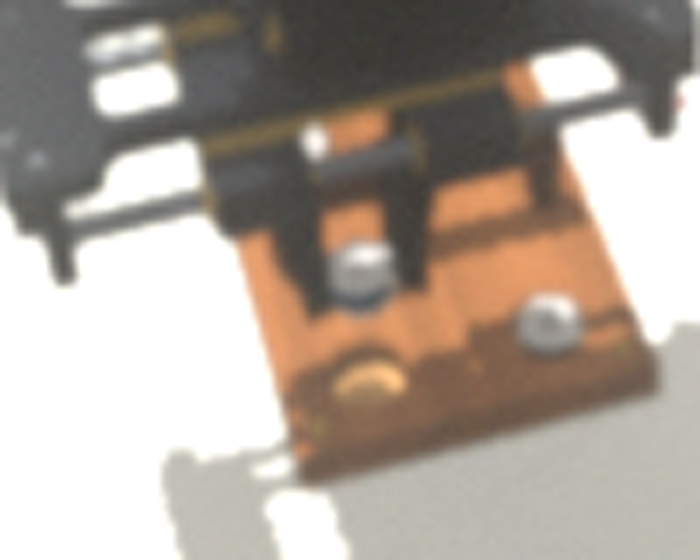

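The crop shows the bobbin between the fingers at about (362,270), i.e. pixel (228.7,243.6). The empty recess below it is at (368,375), i.e. pixel (229.6,258.6), close to where I predicted. I'll check the bobbin's tilt numerically.

Run:
```python
from h import *
s=cv2.imread("pics/s3.png"); p=np.array([.5026,.1055,.0636])
np.set_printoptions(linewidth=200)
print(np.arange(221,238)); 
for y in range(236,253): print(y,s[y,221:238].max(1), (s[y,221:238,0].astype(int)-s[y,221:238,2]))
for nm,c in(("held",p-[0,0,.006]),("black",np.array([.494,.0465,.006]))):
  for z in(0,.012):
    e=np.array([proj("scene",c+[.0105*np.cos(a),.0105*np.sin(a),z]) for a in np.linspace(0,6.28,40)])
    print(nm,z,e.min(0),e.max(0),proj("scene",c+[0,0,z]))
print(s[244:260,249:264].max(2))
```

```text
[221 222 223 224 225 226 227 228 229 230 231 232 233 234 235 236 237]
236 [ 35  47  73  90  94  97 100 100  98  89  68  42  32  32  31  31  38] [ -4 -15 -34 -47 -50 -52 -54 -54 -54 -46 -33 -12  -3  -3  -4  -4 -11]
237 [ 35  48  77  95  99  99 100 100  99  91  71  43  34  31  31  31  40] [ -4 -15 -38 -50 -53 -52 -53 -54 -54 -49 -34 -13  -5  -3  -4  -4 -10]
238 [34 48 78 95 99 97 94 95 96 91 72 44 34 32 31 32 36] [ -4 -14 -39 -50 -52 -49 -46 -46 -47 -45 -32 -14  -5  -4  -4  -4  -8]
239 [34 48 77 94 95 90 88 90 92 90 75 53 35 32 31 33 38] [ -4 -15 -36 -46 -43 -35 -27 -23 -26 -26 -19  -9  -4  -4  -3  -4  -9]
240 [ 36  44  67  83  85  86  93 101 105 101  91  70  43  33  31  33  38] [ -4 -11 -28 -32 -25 -16  -9  -8  -9  -9  -8  -6  -3  -4  -3  -3  -9]
241 [ 35  38  54  68  77  89 101 111 116 111  97  76  48  34  31  33  39] [ -3  -5 -13 -13  -9  -7  -5  -5  -5  -6  -5  -4  -3  -4  -4  -5 -10]
242 [ 33  37  45  62  73  85  92  96 100  94  82  65  45  35  33  33  44] [ -2  -5  -5  -5  -4  -5  -5  -4  -4  -5  -4  -4  -3  -3  -3  -4 -13]
243 [34 36 43 60 70 74 72 73 76 75 71 62 46 36 32 34 47]
[... 1947 characters left out ...]
3  87]
 [ 88  78  77  80  81  81  83  97 110 107  89  82  83  81  74]
 [ 74  66  68  72  72  69  67  77  92  92  78  71  69  66  64]
 [ 60  59  66  72  71  66  64  68  76  78  71  66  65  66  71]
 [ 58  58  65  70  70  69  68  70  72  75  73  74  79  81  85]
 [ 58  59  62  64  68  69  70  70  70  70  71  79  86  88  87]
 [ 59  58  56  55  58  60  62  62  59  58  61  70  76  77  76]
 [ 58  58  55  51  50  51  51  52  50  53  57  61  65  65  66]
 [ 58  58  58  55  53  53  53  54  55  58  60  61  61  62  62]
 [ 58  59  59  59  58  59  60  61  61  61  61  62  61  61  61]
 [ 58  58  58  58  60  60  62  62  61  61  62  62  61  60  58]
 [ 59  58  58  60  59  59  61  60  60  59  59  59  57  56  53]]
```

Held flange and sides match an upright, centred bobbin to within 1 px. Lowering it in.

```bash
python3 -m inch '{"motion":[{"delta_pos":[0.1,0,-1.5],"turn":0,"jaw":1.5},{"delta_pos":[0.1,0,-3],"turn":0,"jaw":1.5},{"delta_pos":[0.1,0,-4],"turn":0,"jaw":1.5},{"delta_pos":[0.1,0,-4],"turn":0,"jaw":1.5},{"delta_pos":[0.1,0,-4],"turn":0,"jaw":1.5},{"delta_pos":[0.1,0,-4],"turn":0,"jaw":1.5}]}'
python3 -m inch '{"motion":[{"delta_pos":[0,0,-0.1],"turn":0,"jaw":1.5},{"delta_pos":[0,0,-0.2],"turn":0,"jaw":1.5},{"delta_pos":[0,0,-0.3],"turn":0,"jaw":1.5},{"delta_pos":[0,0,-0.4],"turn":0,"jaw":1.5},{"delta_pos":[0,0,-0.5],"turn":0,"jaw":1.5},{"delta_pos":[0,0,-0.6],"turn":0,"jaw":1.5},{"delta_pos":[0,0,-0.65],"turn":0,"jaw":1.5},{"delta_pos":[0,0,-0.65],"turn":0,"jaw":1.5}]}'
```

```text
clock: 5.77
tool_pos: [0.5049, 0.105, 0.0263]
tcp_rot: [0.094, 0.996, -0.0, 0.0]
wrist_force: [-0.1, -0.7, -0.1]
finger_gap: 0.0197
grasp_force: 12.0
clock: 6.43
tool_pos: [0.5044, 0.1054, 0.0189]
tcp_rot: [0.093, 0.996, -0.0, -0.0]
wrist_force: [-0.5, 0.0, -0.4]
finger_gap: 0.0196
grasp_force: 12.0
```

```bash
python3 -m inch '{"motion":[{"delta_pos":[0,0,0],"turn":0,"jaw":2.4},{"delta_pos":[0,0,0],"turn":0,"jaw":2.8},{"delta_pos":[0,0,0],"turn":0,"jaw":3.2},{"delta_pos":[0,0,0],"turn":0,"jaw":3.2},{"delta_pos":[0,0,1],"turn":0,"jaw":3.2},{"delta_pos":[0,0,3],"turn":0,"jaw":3.2},{"delta_pos":[0,0,4],"turn":0,"jaw":1},{"delta_pos":[0,0,4],"turn":0,"jaw":0}]}'
python3 -m inch '{"motion":[{"delta_pos":[0,0,0],"turn":0,"jaw":0},{"delta_pos":[0,0,0],"turn":0,"jaw":0},{"delta_pos":[0,0,0],"turn":0,"jaw":0},{"delta_pos":[0,0,0],"turn":0,"jaw":0}]}'
python3 - <<'E'
from h import *
s=r.capture("scene"); x,y=228,252
f=lambda i,x,y:cv2.resize(np.clip(i[y-40:y+40,x-50:x+50]*2.2,0,255).astype('uint8'),None,fx=7,fy=7,interpolation=cv2.INTER_CUBIC)
cv2.imwrite("pics/g4.png",f(s,x,y)); print(x-50,y-40)
E
```

```text
clock: 7.1
tool_pos: [0.5063, 0.1059, 0.0617]
tcp_rot: [0.093, 0.996, 0.0, 0.002]
wrist_force: [1.4, -0.1, 0.4]
finger_gap: 0.0251
grasp_force: 0.0
clock: 7.43
tool_pos: [0.504, 0.1053, 0.0583]
tcp_rot: [0.093, 0.996, -0.0, -0.001]
wrist_force: [-0.3, 0.4, 0.0]
finger_gap: 0.0027
grasp_force: 0.0
178 212
```

View pics/g4.png

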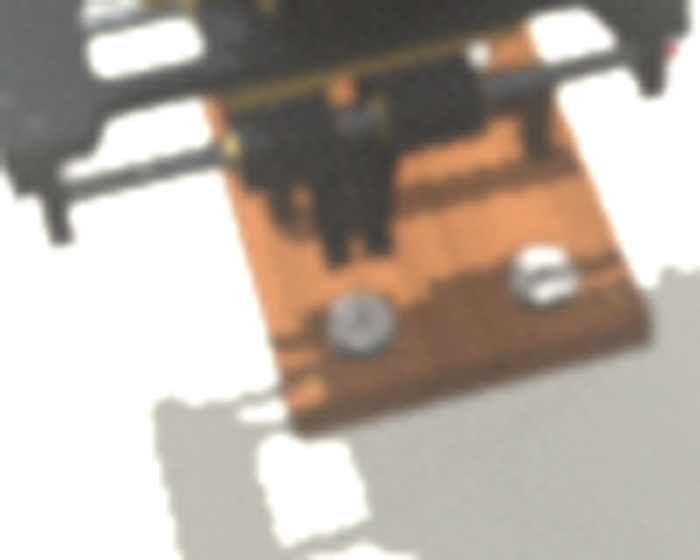

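The bobbin sits in the recess at crop (360,322), perhaps not quite flush. Pressing with the closed fingertips.

```bash
python3 -m inch '{"motion":[{"delta_pos":[0,0,-1.5],"turn":0,"jaw":0},{"delta_pos":[0,0,-2.8],"turn":0,"jaw":0},{"delta_pos":[0,0,-3.2],"turn":0,"jaw":0},{"delta_pos":[0,0,-3.4],"turn":0,"jaw":0},{"delta_pos":[0,0,-3.5],"turn":0,"jaw":0},{"delta_pos":[0,0,-3.6],"turn":0,"jaw":0},{"delta_pos":[0,0,-3.7],"turn":0,"jaw":0},{"delta_pos":[0,0,-3.7],"turn":0,"jaw":0}]}'
python3 -m inch '{"motion":[{"delta_pos":[0,0,-0.1],"turn":0,"jaw":0},{"delta_pos":[0,0,-0.2],"turn":0,"jaw":0},{"delta_pos":[0,0,-0.3],"turn":0,"jaw":0},{"delta_pos":[0,0,-0.4],"turn":0,"jaw":0},{"delta_pos":[0,0,-0.4],"turn":0,"jaw":0}]}'
```

```text
clock: 8.15
tool_pos: [0.5047, 0.1054, 0.0223]
tcp_rot: [0.093, 0.996, -0.0, 0.0]
wrist_force: [0.1, -1.1, 0.9]
finger_gap: 0.0002
grasp_force: 0.0
clock: 8.57
tool_pos: [0.5045, 0.1054, 0.018]
tcp_rot: [0.093, 0.996, -0.0, -0.0]
wrist_force: [0.2, 0.4, 0.9]
finger_gap: 0.0006
grasp_force: 0.0
```

```bash
python3 -m inch '{"motion":[{"delta_pos":[0,0,-0.1],"turn":0,"jaw":0},{"delta_pos":[0,0,-0.2],"turn":0,"jaw":0},{"delta_pos":[0,0,-0.25],"turn":0,"jaw":0},{"delta_pos":[0,0,-0.25],"turn":0,"jaw":0}]}'
```

```text
clock: 8.9
tool_pos: [0.5048, 0.1054, 0.0177]
tcp_rot: [0.093, 0.996, -0.001, 0.0]
wrist_force: [-11.7, -3.4, 33.0]
finger_gap: 0.0005
grasp_force: 16.5
```

33 N at z = 17.7 mm, so it is home (top at 18 mm). Retreating, turning back, and re-measuring the caddy from above.

```bash
python3 -m inch '{"motion":[{"delta_pos":[0,0,1],"turn":0,"jaw":0},{"delta_pos":[0,0,4],"turn":0,"jaw":0},{"delta_pos":[0,0,8],"turn":-7,"jaw":2},{"delta_pos":[-3,3,10],"turn":-14,"jaw":5},{"delta_pos":[-5,7,12],"turn":-21,"jaw":6},{"delta_pos":[-5,11,12],"turn":-28,"jaw":6},{"delta_pos":[-5,15,12],"turn":-35,"jaw":6},{"delta_pos":[-5,19,12],"turn":-42,"jaw":6}]}'
python3 -m inch '{"motion":[{"delta_pos":[0,3,0],"turn":-7,"jaw":5},{"delta_pos":[0,5,0],"turn":-14,"jaw":5},{"delta_pos":[0,5,0],"turn":-21,"jaw":5},{"delta_pos":[0,5,0],"turn":-28,"jaw":5},{"delta_pos":[0,5,0],"turn":-35,"jaw":5},{"delta_pos":[0,5,0],"turn":-42,"jaw":5},{"delta_pos":[0,5,0],"turn":-48,"jaw":5},{"delta_pos":[0,5,0],"turn":-48,"jaw":5}]}'
python3 - <<'E'
from h import *
t=r.capture("top");s=r.capture("scene");cv2.imwrite("pics/t5.png",t);cv2.imwrite("pics/s5.png",s)
print(caddy(t)[0])
f=lambda i,x,y,w,h,k:cv2.resize(np.clip(i[y:y+h,x:x+w]*1.7,0,255).astype('uint8'),(w*k,h*k),interpolation=cv2.INTER_CUBIC)
cv2.imwrite("pics/g5.png",np.hstack([f(t,195,175,66,80,6),f(s,203,205,66,80,6)]))
E
```

```text
clock: 9.57
tool_pos: [0.4552, 0.2698, 0.1364]
tcp_rot: [0.42, 0.908, 0.0, 0.001]
wrist_force: [1.2, 0.3, -0.6]
finger_gap: 0.0325
grasp_force: 0.0
clock: 10.23
tool_pos: [0.4551, 0.3186, 0.1354]
tcp_rot: [0.752, 0.659, -0.0, -0.0]
wrist_force: [-1.1, 1.0, 0.7]
finger_gap: 0.0497
grasp_force: 0.0
((547.5737915039062, 68.36885833740234), (115.95140838623047, 149.20004272460938), 79.26424407958984)
```

View pics/g5.png

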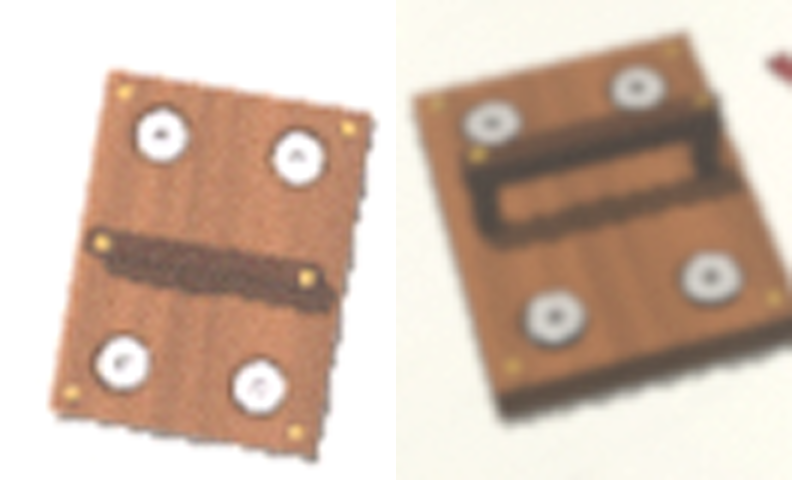

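All four bobbins look home (blue at crop (122,362) from above, (555,318) from the scene camera) and the caddy has not moved. Next, the move above the handle.

```bash
python3 -c "
from h import *
print(onplane('top',(228.67,218),.057))"
python3 -m inch '{"motion":[{"delta_pos":[1.3,-3.6,0],"turn":-3.2,"jaw":5},{"delta_pos":[2.6,-7.2,0],"turn":-3.2,"jaw":5},{"delta_pos":[3.9,-10.8,0],"turn":-3.2,"jaw":5},{"delta_pos":[5.2,-14.4,0],"turn":-3.2,"jaw":5},{"delta_pos":[6.5,-18,0],"turn":-3.2,"jaw":5},{"delta_pos":[7.8,-21.6,0],"turn":-3.2,"jaw":5},{"delta_pos":[9.3,-25.1,0],"turn":-3.2,"jaw":5},{"delta_pos":[9.3,-25.1,0],"turn":-3.2,"jaw":5}]}' 40
python3 -m inch '{"motion":[{"delta_pos":[0,0,-1],"turn":0,"jaw":5},{"delta_pos":[0,0,-2],"turn":0,"jaw":5},{"delta_pos":[0,0,-3],"turn":0,"jaw":5},{"delta_pos":[0,0,-4],"turn":0,"jaw":5},{"delta_pos":[0,0,-5],"turn":0,"jaw":5},{"delta_pos":[0,0,-5],"turn":0,"jaw":5},{"delta_pos":[0,0,-5],"turn":0,"jaw":5}]}'
```

```text
[0.54745627 0.0677671  0.057     ]
clock: 11.0
tool_pos: [0.5506, 0.0582, 0.135]
tcp_rot: [0.771, 0.637, -0.001, 0.001]
wrist_force: [-0.3, -1.3, -0.9]
finger_gap: 0.0502
grasp_force: 0.0
clock: 11.58
tool_pos: [0.5475, 0.068, 0.0845]
tcp_rot: [0.769, 0.64, -0.001, -0.001]
wrist_force: [0.1, 0.5, -0.2]
finger_gap: 0.0503
grasp_force: 0.0
```

```bash
python3 -m inch '{"motion":[{"delta_pos":[0,0,-1.5],"turn":0,"jaw":5},{"delta_pos":[0,0,-3],"turn":0,"jaw":5},{"delta_pos":[0,0,-4.5],"turn":0,"jaw":5},{"delta_pos":[0,0,-5.4],"turn":0,"jaw":5},{"delta_pos":[0,0,-5.4],"turn":0,"jaw":4},{"delta_pos":[0,0,-5.4],"turn":0,"jaw":3},{"delta_pos":[0,0,-5.4],"turn":0,"jaw":2},{"delta_pos":[0,0,-5.4],"turn":0,"jaw":1.6}]}'
python3 -m inch '{"motion":[{"delta_pos":[0,0,0],"turn":0,"jaw":1.4},{"delta_pos":[0,0,0],"turn":0,"jaw":1.2},{"delta_pos":[0,0,0],"turn":0,"jaw":0.5},{"delta_pos":[0,0,0],"turn":0,"jaw":0.5},{"delta_pos":[0,0,0],"turn":0,"jaw":0.5},{"delta_pos":[0,0,0],"turn":0,"jaw":0.5}]}' 50
```

```text
clock: 12.25
tool_pos: [0.5489, 0.0677, 0.0324]
tcp_rot: [0.769, 0.639, 0.001, 0.0]
wrist_force: [-0.2, 0.6, -0.2]
finger_gap: 0.0308
grasp_force: 0.0
clock: 12.75
tool_pos: [0.5482, 0.0675, 0.0317]
tcp_rot: [0.769, 0.639, 0.0, 0.0]
wrist_force: [-2.2, -0.4, 5.8]
finger_gap: 0.0114
grasp_force: 50.0
```

Gripped (gap 11.4 mm on the 12 mm bar). Lifting gently by 12.5 cm.

```bash
python3 -m inch '{"motion":[{"delta_pos":[0,0,0.2],"turn":0,"jaw":0.5},{"delta_pos":[0,0,0.6],"turn":0,"jaw":0.5},{"delta_pos":[0,0,1.2],"turn":0,"jaw":0.5},{"delta_pos":[0,0,2],"turn":0,"jaw":0.5},{"delta_pos":[0,0,2.9],"turn":0,"jaw":0.5},{"delta_pos":[0,0,3.8],"turn":0,"jaw":0.5},{"delta_pos":[0,0,4.7],"turn":0,"jaw":0.5},{"delta_pos":[0,0,5.6],"turn":0,"jaw":0.5}]}'
python3 -m inch '{"motion":[{"delta_pos":[0,0,0.9],"turn":0,"jaw":0.5},{"delta_pos":[0,0,1.8],"turn":0,"jaw":0.5},{"delta_pos":[0,0,2.7],"turn":0,"jaw":0.5},{"delta_pos":[0,0,3.6],"turn":0,"jaw":0.5},{"delta_pos":[0,0,4.5],"turn":0,"jaw":0.5},{"delta_pos":[0,0,5.4],"turn":0,"jaw":0.5},{"delta_pos":[0,0,6.3],"turn":0,"jaw":0.5},{"delta_pos":[0,0,6.8],"turn":0,"jaw":0.5}]}'
python3 -m inch '{"motion":[{"delta_pos":[0,0,0.2],"turn":0,"jaw":0.5},{"delta_pos":[0,0,0.2],"turn":0,"jaw":0.5},{"delta_pos":[0,0,0.2],"turn":0,"jaw":0.5},{"delta_pos":[0,0,0.2],"turn":0,"jaw":0.5},{"delta_pos":[0,0,0.2],"turn":0,"jaw":0.5},{"delta_pos":[0,0,0.2],"turn":0,"jaw":0.5},{"delta_pos":[0,0,0.2],"turn":0,"jaw":0.5},{"delta_pos":[0,0,0.2],"turn":0,"jaw":0.5}]}'
python3 - <<'E'
from h import *
t=r.capture("top");s=r.capture("scene")
st=r.get_state();print(st["tool_pos"],st["wrist_force"],st["moment"])
f=lambda i,x,y,w,h,k:cv2.resize(np.clip(i[y:y+h,x:x+w]*1.8,0,255).astype('uint8'),(w*k,h*k),interpolation=cv2.INTER_CUBIC)
cv2.imwrite("pics/g6.png",np.hstack([f(t,190,165,80,110,5),f(s,190,165,80,110,5)]))
cv2.imwrite("pics/s6.png",s);cv2.imwrite("pics/t6.png",t)
E
```

```text
clock: 13.42
tool_pos: [0.5484, 0.0675, 0.0886]
tcp_rot: [0.769, 0.639, 0.0, 0.0]
wrist_force: [-0.0, -0.2, -3.9]
finger_gap: 0.0116
grasp_force: 50.0
clock: 14.08
tool_pos: [0.5486, 0.0676, 0.1568]
tcp_rot: [0.769, 0.639, 0.0, 0.0]
wrist_force: [0.7, -0.3, -4.5]
finger_gap: 0.0111
grasp_force: 50.0
clock: 14.75
tool_pos: [0.5481, 0.0675, 0.1572]
tcp_rot: [0.769, 0.639, -0.0, -0.0]
wrist_force: [0.3, 0.5, -4.3]
finger_gap: 0.0118
grasp_force: 50.0
[0.54817035 0.06749984 0.15730536] [ 0.23339405 -0.65793843 -4.53645826] [ 0.01023025 -0.09425286  0.06839858]
```

View pics/g6.png

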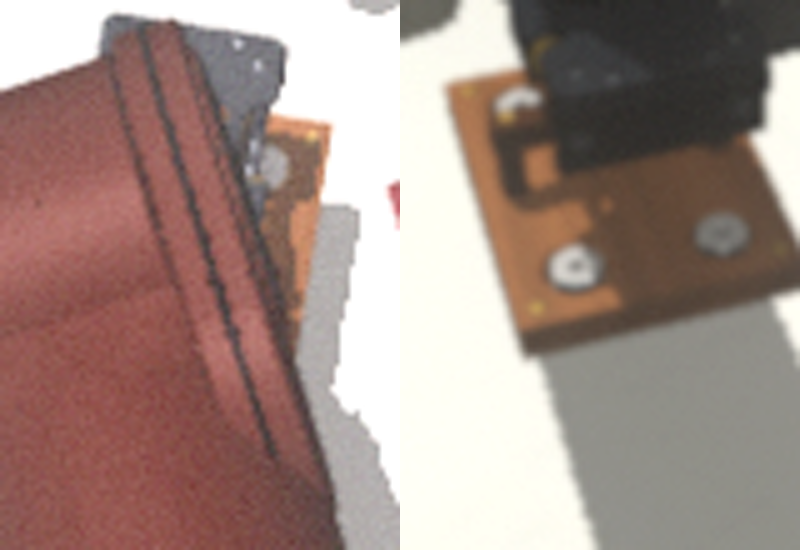

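The caddy hangs in the grip with its shadow displaced below; blue (575,267), black (722,235) and red (520,105) are visible and home. Quick check that it is level against the predicted pixels.

Run:
```python
from h import *
R=Ro.from_euler('z',-10.7,degrees=True).as_matrix()
for n,q,m in(("blue",(-.05,.03,.018),(224.6,218)),("black",(-.05,-.03,.018),(254,211.6)),("botcorner",(-.075,.058,0),(190+(127.5)/5-.5,165+355/5-.5)),("backleft",(.075,.058,.017),(190+46/5-.5,165+85/5-.5))):
    print(n,proj("scene",R@np.array(q)+[.548,.067,.1256]),m, "pitch3:",proj("scene",R@(Ro.from_euler('y',3,degrees=True).as_matrix()@(np.array(q)-[0,0,.049])+[0,0,.049])+[.548,.067,.1256]))
```

```text
blue [224.18454322 218.65549779] (224.6, 218) pitch3: [224.27065561 218.27372558]
black [253.6637537  211.69358656] (254, 211.6) pitch3: [253.86849703 211.29036691]
botcorner [213.72540451 237.58420589] (215.0, 235.5) pitch3: [213.80558332 237.16965773]
backleft [198.11662602 181.93570813] (198.7, 181.5) pitch3: [198.48999213 183.78646511]
```

Level within about 1°, underside about 12.5 cm up, arm still. Handing in.

```bash
python3 -c "
from h import *
print(r.close_job())"
```

```text
the job is handed in; nothing more can be done
None
```

The job is handed in after about 15 s of the 64 s allowed: the blue bobbin is pressed home (33 N) and the caddy is held by its handle, level within about 1° and about 12.5 cm up; the yellow bobbin was hidden by the gripper in the last picture, but the other three looked home.

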